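# Set up the banding machine and start it

### The arm

A 7-joint arm with a two-finger parallel gripper is mounted at the origin on the work surface. World frame = base frame: x ahead of the robot, y to its left, z up, the work surface at z = 0. Lengths are in m, angles in rad, forces in N, time in s.
With the tool pointing down it reaches from about 0.4 to 0.875 m from the base axis. Payload 19.3 kg.
Tool frame: the origin (TCP) lies on the centre line of the jaws, within the pads' length; the fingertips stand 11 mm ahead of it and the grasp point (between the pads) lies 8 mm behind it; y points along the fingers, x is the direction in which the jaws open and shut, and the axes are right-handed (so a half turn about y gives the same grasp; the last joint's range is limited). The gripper opens to 85 mm and grips with 20 to 120 N. Pads are 22 mm wide; open, the fingers measure 114 mm over their backs; the gripper's body (76 mm by 85 mm) begins 54 mm behind the grasp point. The pads swing forward as they close: fully open they stand 13 mm farther back than shut.
Start: joints at [1.26, 0.521, -0.036, 1.599, 0.021, 1.021, -0.113], TCP at [0.149, -0.607, 0.242] pointing down, gripper open.
Joint ranges: [-2.91, 2.91], [-0.3, 2.13], [-1.5, 1.42], [0.17, 2.43], [-1.26, 4.41], [0.16, 1.93], [-2.52, 2.52]. Speed limits (rad/s): [1.89, 1.89, 2.39, 2.39, 3.01, 3.01, 3.01].

### API

Orientations are given as [roll, pitch, yaw] about the fixed x, y, z axes, in that order (R = Rz(yaw) Ry(pitch) Rx(roll)).
In Python, from workcell import monitor, cams, bot gives the robot as it stands.
- The arm moves only by the tool send_rows, never from a script. Its argument "series" is text: rows parted by semicolons, each of 7 numbers parted by spaces: the turn, a rotation vector about the tool's x, y, z in rad, then the shift along the tool's x, y, z in mm, then the opening, from 0 (shut) to 1 (fully open). In form: ax ay az tx ty tz claw; .... A call has 1 to 20 rows; each row is the pose to reach, as a shift and turn from the pose commanded when the call began, along the tool's axes at that moment; what a row does not reach only later rows make up. A row lasts 1/12 s, in which the tool goes at most 41.7 mm and 7.16 degrees, less where a joint would pass 70% of its speed; a pose out of reach is approached as far as the arm can. A call with a gripper value outside its range is refused whole. The fingers move at their own pace and stop on an object; "force" is the grip in N (left out, the last holds). Time passes only in rows, so rows that repeat a pose let the fingers close. It gives the time, the measured TCP pose, the force and the opening at its end, in the units of the state.
- monitor.observe(): the state, without advancing time (a new reading comes with each control period).
- cams.grab_frame(name): name is "scene" or "top" or "wrist"; returns the picture (400x640x3 uint8, red, green, blue); there is no depth.
- cams.get_calibration(name): a dict with "mtx" (3x3 intrinsics, pixels), "origin" and "attitude" of the camera in the world. Camera axes: x right, y down, z forward; pixel columns grow to the right and rows downward; lengths in m; the calibration is good to about 2 mm. A picture is of the moment at which its call begins: read the wrist's pose just before it. get_calibration takes no time and is no camera call; for the wrist camera it gives the pose at the moment of the call.
- bot.job_done(): hands the job in, once; it reports no verdict.
The state is a dict: "clock": time; "qpos": joint angles; "qd": joint speeds; "joint_efforts": joint torques, N m; "position": TCP position; "tool_rot": TCP orientation; "force": force on the tool from outside, world axes, zero at the start; "moment": the same for the moment, N m; "grip_width": finger opening in m.
Only numpy, scipy, OpenCV 4.12 (cv2) and the standard library are available. Lean on these libraries where they do the work, as an engineer would, in place of code of your own. Each camera call takes 0.05 s, during which the arm holds its last target.

### The job

On the banding machine, push the flat brown carton along the deck until it sits squarely against the steel back stop beyond the arch, and turn the knurled black dial one click by rubbing a fingertip on its top, so that its white pointer clicks in at the yellow dot; only then press the green start button fully down and let it go. Touch and push only: do not grip or lift anything, and leave the other things on the bench and the machine where they are.

Things in the scene. Friction and masses are not known exactly. Their poses are not given: they have to be found in the camera images.
- bander: table-top banding machine, fixed to the bench: white housing 320 x 420 mm, its flat top 142 mm above the bench: a bright metal deck on the left, a black control panel on the right. Origin under its centre at bench height; x points to its rear, y to its left, z up. A band reel reaches out on its left side to y = 258 mm, up to 186 mm high
- arch_top (a point): middle of the top of the blue arch that stands over the deck, 293 mm above the bench. The arch is 32 mm deep, its front face at x = 24 mm in the machine's frame, its outer width from y = -34 to 204 mm; its underside is 125 mm above the deck
- stop_face (a point): back stop: upright steel plate on the deck, 120 mm wide, 32 mm high; this point is the middle of its front face, at x = 120, y = 85 mm in the machine's frame
- carton: flat brown cardboard carton 160 mm (its x) x 100 mm (y) x 45 mm high, about 0.35 kg, loose on the deck, its front part before the arch and its rear part under it; origin at the centre of its underside. It starts within 12 mm of y = 85 mm in the machine's frame, turned at most 0.08 rad, 60 to 80 mm short of the stop; home, its origin is at x = 40 mm there
- dial (a joint): angle of the tension dial, rad, grows clockwise seen from above; clicks lie every 0.698 rad (40 degrees) from -3 to 3 clicks, 0 is the click at which the pointer points to the machine's rear. It starts at the click at 0. It resists with up to about 0.025 N m, most at the start of a click, then, past half way between two clicks, snaps on to the next click by itself
- dial_top (a point): centre of the dial's flat top, on its upright axis, at x = -75, y = -140 mm in the machine's frame. Black knurled disc, top 62 mm across, 155 mm above the bench, 5 mm proud of a fixed collar 84 mm across, 45 degree edge, too low to pinch. Pressed down it gives 3 mm on a spring, 3 N at first touch to 12 N at the end, and comes back up
- dial_aim (a point): point 53 mm from the dial's axis on the white pointer line drawn out over the ring of dots; it turns with the dial
- yellow_dot: yellow sticker dot, 16 mm across, flat on the panel, 53 mm from the dial's axis: the setting for this carton. It lies one click from the start, clockwise on some days, anticlockwise on others; origin at its centre
- blue_dot: blue sticker dot, 16 mm across, one click from the start on the other side: not the wanted setting
- start (a joint): travel of the start button, m, 0 up, 0.006 fully down; a spring brings it back; fully down takes 5 N
- start_top (a point): centre of the top of the round green start button, 30 mm across, 164 mm above the bench, at x = 35, y = -140 mm in the machine's frame, behind the dial
- label_roll: small white paper roll, 56 mm across, 25 mm high, loose on the panel behind the start button; origin under its centre
- marker: marker pen, white with a blue cap, 120 mm long, 14 mm thick, lying loose on the deck to the left of the carton; origin under its middle, x along it
- scanner: hand scanner, about 180 x 66 x 68 mm, grey and black, loose on the bench to the right of the machine; origin at bench height
- date_stamp: black date stamp, 40 mm across, 90 mm high, standing on the bench to the right of the machine; origin under its centre
- mug: white mug, 80 mm across, 92 mm high, on the bench to the left; origin under its centre
- parcel: brown parcel 150 x 110 x 70 mm on the weighing scale (54 mm high) to the left; origin under its centre

How it is judged:
On the way:
1. with the carton home and the dial at the yellow dot, the start button is pressed fully down (x of carton in the frame of bander above 0.035 m and angle between the x axis of carton and the x axis of bander, either way round below 0.1 rad and z of carton in the frame of bander below 0.147 m and horizontal distance between dial_aim and yellow_dot below 0.008 m and value of joint start above 0.005 m), for 0.05 s.
At the end, for the whole second after the job is handed in: carton flat on the deck, its rear end within 5 mm of the back stop and square to it within 0.1 rad; dial pointer within 8 mm of the yellow dot's centre (measured at the dots' ring, so in that click); start button up again; everything at rest (x of carton in the frame of bander above 0.035 m and angle between the x axis of carton and the x axis of bander, either way round below 0.1 rad and z of carton in the frame of bander below 0.147 m and horizontal distance between dial_aim and yellow_dot below 0.008 m and value of joint start below 0.0015 m and linear speed of carton below 0.01 m/s and velocity of joint dial between -0.1 and 0.1 rad/s); the robot touches nothing.
It fails at once if the start button goes down before the carton is home and the dial is at the yellow dot (value of joint start above 0.003 m and not ((x of carton in the frame of bander above 0.035 m and angle between the x axis of carton and the x axis of bander, either way round below 0.1 rad and z of carton in the frame of bander below 0.147 m) and horizontal distance between dial_aim and yellow_dot below 0.008 m)).
It fails at once if the carton is lifted off the deck or tipped (z of carton in the frame of bander above 0.157 m or angle between carton's own z axis and vertical above 0.15 rad).
It fails at once if something else on the bench or machine is moved more than 25 mm or tipped over (distance of any of label_roll, marker, scanner, date_stamp, mug, parcel from where it was at the start of the episode above 0.025 m or angle between any of label_roll, marker, scanner, date_stamp, mug, parcel's own z axis and vertical above 0.35 rad).
It also fails if it takes over 51 s, if anything falls off the work surface, if the arm or the gripper's body presses on something with over 40 N, if the wrist force passes 120 N, or if a joint passes its speed limit or range.

## Working session

There is one attempt and no reset: what is moved stays moved. The work goes in short steps, Python scripts to look and compute and a tool call to move; the robot and the scene stay as the last step left them, time stands still between calls to the robot, and variables do not carry over. Pictures are saved under pics/ and viewed, and the job is handed in when it is done.

Besides the shell and the picture viewer there is one more tool, called after "Call:" as a command line: name --argument value ..., lists and objects as JSON in quotes. send_rows: Moves the arm, as the interface text tells. Its arguments: {"type":"object","properties":{"series":{"type":"string"},"force":{"type":"number"}},"required":["series"]}

```bash
ls; mkdir -p pics; python3 - <<'E'
from workcell import monitor, cams, bot
import cv2
print(monitor.observe())
for n in ["scene","top","wrist"]:
    c=cams.get_calibration(n);print(n,c)
    cv2.imwrite(f"pics/{n}0.png",cams.grab_frame(n)[:,:,::-1])
E
```

```text
pics
{'clock': 0.0, 'qpos': array([ 1.25979357,  0.52203998, -0.03630222,  1.60003118,  0.02121654,
        1.02107293, -0.11279478]), 'qd': array([ 0.0001683 , -0.00051639, -0.00138106, -0.0007785 , -0.00043117,
        0.00128454, -0.00021127]), 'joint_efforts': array([-9.09339687e-04, -9.27124000e+01,  1.97994187e+00, -3.69942534e+01,
        1.78724335e-02,  8.23817798e-03, -1.85918020e-05]), 'position': array([ 0.14891783, -0.6066566 ,  0.24170153]), 'tool_rot': array([-1.57090599e+00,  1.16100878e-03, -1.33001115e+00]), 'force': array([-0.55065904, -0.06956944, -0.17669892]), 'moment': array([-0.02633261,  0.04206005, -0.04874832]), 'grip_width': 0.08539015462337317}
scene {'mtx': array([[506.73767859,   0.        , 316.55332454],
       [  0.        , 506.73767859, 205.65720102],
       [  0.        ,   0.        ,   1.        ]]), 'origin': array([1.19883237, 0.37735939, 1.51013836]), 'attitude': array([-2.60964449,  0.01357017,  2.04788245])}
top {'mtx': array([[508.4218211 ,   0.        , 318.19339453],
       [  0.        , 508.4218211 , 209.20488437],
       [  0.        ,   0.        ,   1.        ]]), 'origin': array([ 0.42872532, -0.00275961,  1.75788413]), 'attitude': array([-3.08473459,  0.00521495, -1.59936982])}
wrist {'mtx': array([[331.90375994,   0.        , 320.27517886],
       [  0.        , 331.90375994, 197.46787071],
       [  0.        ,   0.        ,   1.        ]]), 'origin': array([ 0.21501395, -0.59094417,  0.37336084]), 'attitude': array([ 2.86605880e+00,  2.22319988e-03, -1.32832852e+00])}
```

View pics/scene0.png

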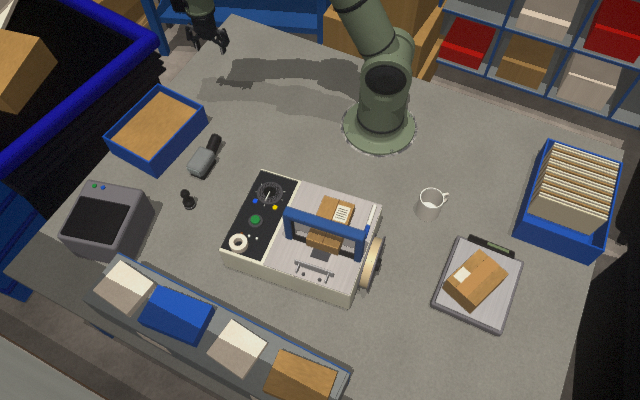

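View pics/top0.png

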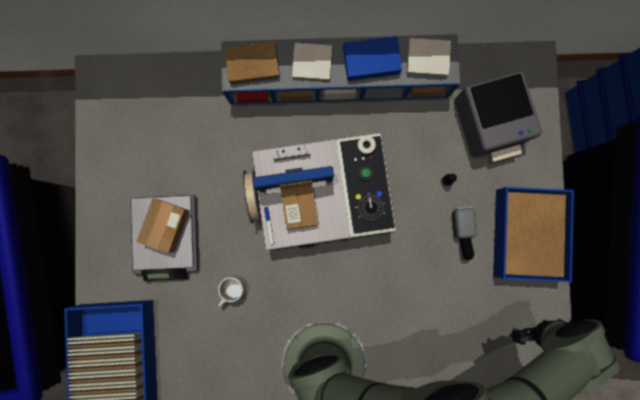

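View pics/wrist0.png

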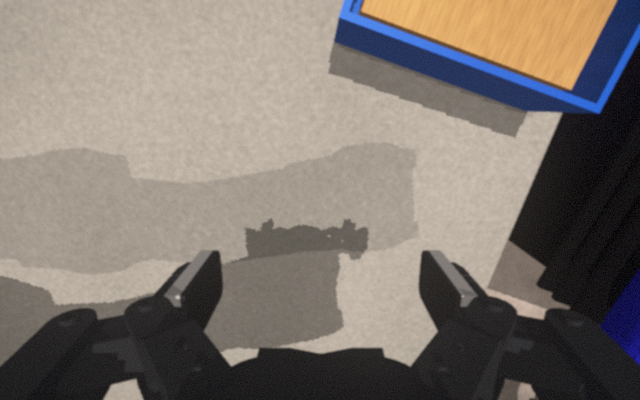

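```bash
python3 - <<'E'
import cv2
a=cv2.imread("pics/top0.png")[120:260,235:405]
cv2.imwrite("pics/topz.png",cv2.resize(a,None,fx=4.2,fy=4.2,interpolation=cv2.INTER_CUBIC))
a=cv2.imread("pics/scene0.png")[160:310,210:390]
cv2.imwrite("pics/scz.png",cv2.resize(a,None,fx=4,fy=4,interpolation=cv2.INTER_CUBIC))
E
```

```text
(no output)
```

View pics/topz.png

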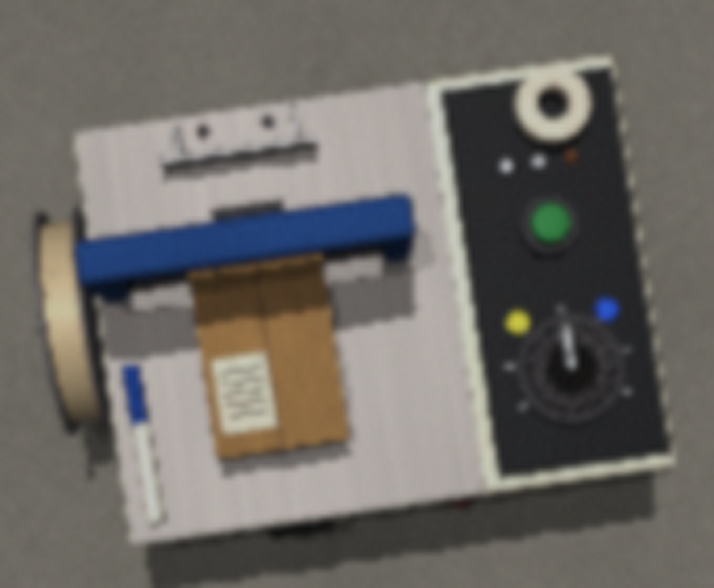

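View pics/scz.png

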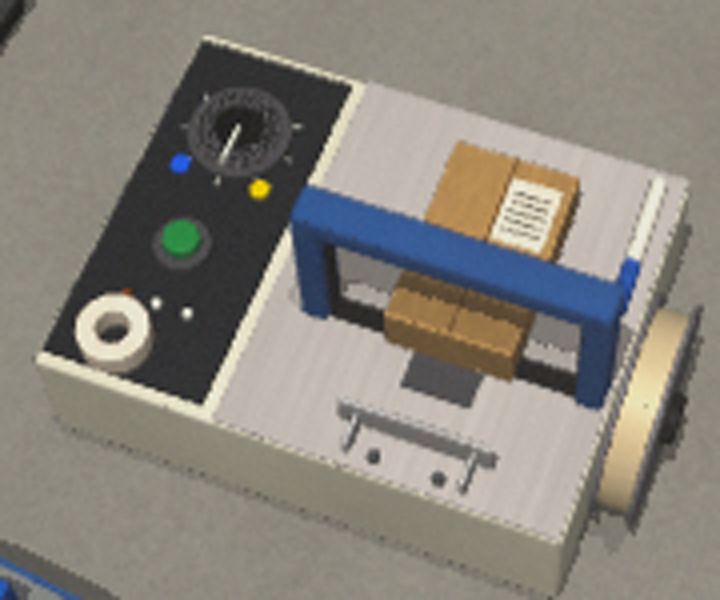

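```bash
cat > h.py <<'E'
import numpy as np, cv2
from scipy.spatial.transform import Rotation as Ro
from scipy.optimize import least_squares
def proj(c,P):
    R=Ro.from_euler('xyz',c["attitude"]).as_matrix()
    q=(np.atleast_2d(P)-c["origin"])@R
    uv=q@c["mtx"].T
    return uv[:,:2]/uv[:,2:]
def ray(c,uv,z):
    R=Ro.from_euler('xyz',c["attitude"]).as_matrix()
    d=R@np.linalg.inv(c["mtx"])@np.array([uv[0],uv[1],1.])
    return c["origin"]+d*(z-c["origin"][2])/d[2]
def w(p,P):
    P=np.atleast_2d(P); c,s=np.cos(p[2]),np.sin(p[2])
    return np.c_[p[0]+c*P[:,0]-s*P[:,1],p[1]+s*P[:,0]+c*P[:,1],P[:,2]]
E
python3 - <<'E'
from h import *
from workcell import cams
T=lambda x,y:(235+(x+.5)/4.2-.5,120+(y+.5)/4.2-.5)
S=lambda x,y:(210+(x+.5)/4-.5,160+(y+.5)/4-.5)
P={'rl':(.16,.21,.142),'rr':(.16,-.21,.142),'fr':(-.16,-.21,.142),'fl':(-.16,.21,.142),'dial':(-.075,-.14,.155),'start':(.035,-.14,.164)}
t={'rl':T(75,133),'rr':T(612,60),'fr':T(672,462),'fl':T(133,542),'dial':T(571,368),'start':T(551,223)}
s={'rl':S(560,545),'rr':S(40,357),'fr':S(205,38),'fl':S(688,180),'dial':S(240,128),'start':S(181,237)}
C={n:cams.get_calibration(n) for n in("top","scene")}
for obs in ([("top",t)],[("scene",s)],[("top",t),("scene",s)]):
    def f(p): return np.concatenate([(proj(C[n],w(p,[P[k] for k in o]))-np.array(list(o.values()))).ravel() for n,o in obs])
    r=least_squares(f,[.6,0,0.1],loss='soft_l1');print(r.x,np.round(f(r.x).reshape(-1,2),1).tolist())
p=r.x
def inv(X): 
    d=X[:2]-p[:2];c,s_=np.cos(p[2]),np.sin(p[2]);return np.round([c*d[0]+s_*d[1],-s_*d[0]+c*d[1]],4)
for n,uv,z in [("top",T(215,457),.187),("top",T(347,438),.187),("scene",S(580,178),.187),("scene",S(462,142),.187),("scene",S(388,312),.187),("scene",S(522,345),.187),("top",T(518,322),.142),("top",T(606,309),.142),("scene",S(260,188),.142),("scene",S(180,163),.142),("top",T(555,103),.167)]:
    X=ray(C[n],uv,z);print(n,uv,X.round(4),inv(X))
E
```

```text
[ 0.58006406 -0.01522787  0.11525125] [[-1.1, -0.6], [0.6, -1.9], [1.5, 1.1], [-1.2, 1.1], [0.1, -0.0], [-0.0, -0.1]]
[ 0.57811766 -0.01418404  0.11577673] [[0.7, 0.2], [-2.5, 0.6], [-0.3, -2.4], [1.6, 0.2], [-0.2, -0.2], [-0.1, -0.2]]
[ 0.57901171 -0.0146874   0.11544275] [[-1.2, -0.2], [0.5, -1.6], [1.4, 1.5], [-1.3, 1.5], [-0.0, 0.3], [-0.2, 0.2], [0.4, 0.4], [-2.8, 0.7], [-0.6, -2.2], [1.4, 0.4], [-0.4, -0.0], [-0.3, -0.1]]
top (285.8095238095238, 228.42857142857144) [0.4618 0.1046 0.187 ] [-0.1027  0.132 ]
top (317.23809523809524, 223.9047619047619) [0.4729 0.0071 0.187 ] [-0.1028  0.0339]
scene (354.625, 204.125) [0.4583 0.1043 0.187 ] [-0.1062  0.1321]
scene (325.125, 195.125) [0.4701 0.01   0.187 ] [-0.1054  0.0371]
scene (306.625, 237.625) [0.6247 0.0277 0.187 ] [0.0502 0.0368]
scene (340.125, 245.875) [0.6043 0.1266 0.187 ] [0.0414 0.1374]
top (357.95238095238096, 196.28571428571428) [ 0.5585 -0.1248  0.142 ] [-0.0331 -0.107 ]
top (378.9047619047619, 193.1904761904762) [ 0.5664 -0.1918  0.142 ] [-0.0329 -0.1745]
scene (274.625, 206.625) [ 0.5545 -0.1245  0.142 ] [-0.037  -0.1063]
scene (254.625, 200.375) [ 0.5632 -0.1923  0.142 ] [-0.0361 -0.1746]
top (366.76190476190476, 144.14285714285714) [ 0.7206 -0.1561  0.167 ] [ 0.1244 -0.1568]
```

```bash
cat >> h.py <<'E'
M=np.array([.5790,-.0147,.1154])
def rowto(st,pos,yaw):
    R0=Ro.from_euler('xyz',st["tool_rot"]); R1=Ro.from_euler('xyz',[-np.pi/2,0,yaw])
    rv=(R0.inv()*R1).as_rotvec(); t=R0.inv().apply(np.array(pos)-st["position"])*1000
    return np.round(np.r_[rv,t],4)
def mp(x,y,z): return w(M,(x,y,z))[0]
E
python3 - <<'E'
from h import *
from workcell import monitor
st=monitor.observe()
a=np.radians(160);r=.018
t=mp(-.075+r*np.cos(a),-.14+r*np.sin(a),.166+.045)
print(t,rowto(st,t,M[2]-np.radians(20)))
E
```

```text
[ 0.50310817 -0.15823682  0.211     ] [-4.000000e-04 -1.096400e+00 -8.000000e-04 -3.511163e+02  3.115720e+01
  4.508854e+02]
```

Call:
send_rows --series "0 -1.096 0 -351 0 451 0;0 -1.096 0 -351 0 451 0;0 -1.096 0 -351 0 451 0;0 -1.096 0 -351 0 451 0;0 -1.096 0 -351 0 451 0;0 -1.096 0 -351 0 451 0;0 -1.096 0 -351 0 451 0;0 -1.096 0 -351 0 451 0;0 -1.096 0 -351 0 451 0;0 -1.096 0 -351 0 451 0;0 -1.096 0 -351 0 451 0;0 -1.096 0 -351 0 451 0;0 -1.096 0 -351 0 451 0;0 -1.096 0 -351 0 451 0;0 -1.096 0 -351 0 451 0;0 -1.096 0 -351 0 451 0;0 -1.096 0 -351 0 451 0;0 -1.096 0 -351 30 451 0;0 -1.096 0 -351 30 451 0"

```text
clock: 1.73
position: [0.501, -0.1597, 0.2091]
tool_rot: [-1.571, 0.004, -0.236]
force: [-1.1, 0.5, -0.5]
grip_width: -0.0
```

```bash
python3 - <<'E'
from h import *
from workcell import monitor,cams
st=monitor.observe();print(st["qpos"].round(3),st["position"],st["force"])
for n in ("wrist","scene"):
    im=cams.grab_frame(n)[:,:,::-1]
    if n=="scene": im=cv2.resize(im[150:310,200:400],None,fx=4,fy=3.75,interpolation=cv2.INTER_CUBIC)
    cv2.imwrite(f"pics/{n}1.png",im)
c=cams.get_calibration("wrist")
print(proj(c,[mp(-.075,-.14,.155),mp(-.044,-.14,.155)]),proj(c,[mp(.035,-.14,.164)]))
st=monitor.observe();print(st["position"],st["force"])
a=np.radians(160);r=.018
t=mp(-.075+r*np.cos(a),-.14+r*np.sin(a),.166+.01)
print(t,rowto(st,t,M[2]-np.radians(20)))
E
```

```text
[ 0.534  0.437 -0.447  1.875  0.238  0.887 -0.265] [ 0.50097887 -0.15967129  0.20911049] [-1.05125237  0.47792886 -0.51942107]
[[352.27986998 219.44243168]
 [401.89384947 202.59253752]] [[545.61034273 159.82070325]]
[ 0.50239169 -0.15941275  0.21219527] [0.20357298 0.51787322 0.05097418]
[ 0.50310817 -0.15823682  0.176     ] [ 1.00000e-04 -1.80000e-03 -1.90000e-03  4.92500e-01  3.61942e+01
  1.31580e+00]
```

View pics/wrist1.png

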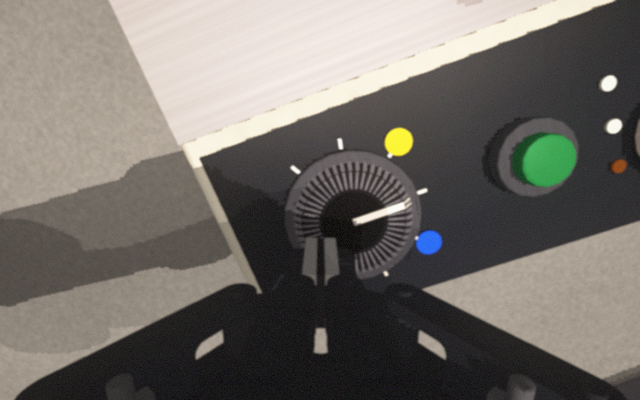

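View pics/scene1.png

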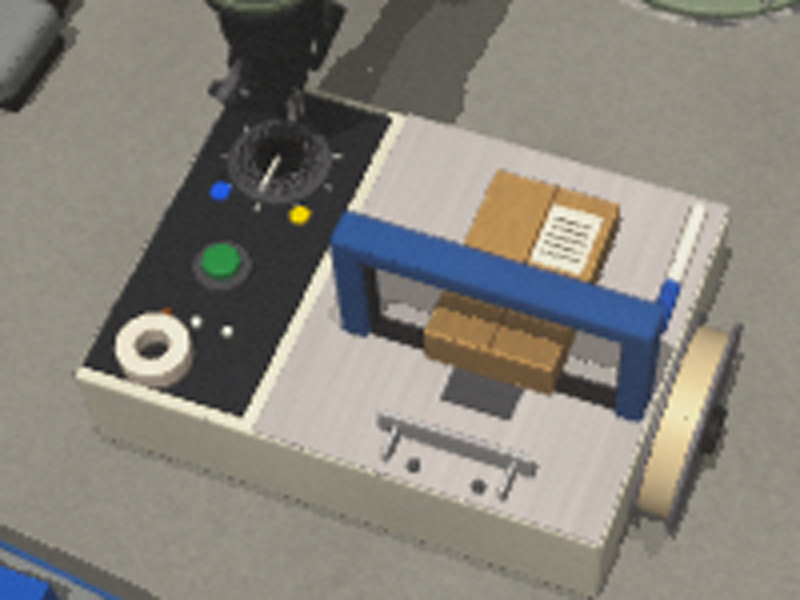

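Call:
send_rows --series "0 0 0 0 15 1 0;0 0 0 0 30 1 0;0 0 0 0 38 1 0;0 0 0 0 42 1 0;0 0 0 0 43 1 0;0 0 0 0 44 1 0;0 0 0 0 44 1 0;0 0 0 0 44 1 0"

```text
clock: 2.5
position: [0.5038, -0.1577, 0.1689]
tool_rot: [-1.571, -0.001, -0.234]
force: [-0.3, -1.2, 0.8]
grip_width: 0.0002
```

Call:
send_rows --series "0 0 0 0 1 0 0;0 0 0 0 2 0 0;0 0 0 0 3 0 0;0 0 0 0 3 0 0;0 0 0 0 3 0 0"

```text
clock: 2.92
position: [0.5036, -0.1576, 0.1654]
tool_rot: [-1.571, -0.0, -0.234]
force: [-0.2, 0.1, 3.7]
grip_width: -0.0001
```

Call:
send_rows --series "0 0 0 0 1 0 0;0 0 0 0 1.4 0 0;0 0 0 0 1.4 0 0"

```text
clock: 3.17
position: [0.5037, -0.1576, 0.1641]
tool_rot: [-1.571, -0.0, -0.234]
force: [-2.1, -0.3, 7.7]
grip_width: 0.0003
```

```bash
python3 - <<'E'
from h import *
from workcell import monitor
st=monitor.observe();print(st["position"],st["force"])
D=mp(-.075,-.14,0)[:2]; p0=st["position"][:2]-D
print(p0,np.hypot(*p0))
R0=Ro.from_euler('xyz',st["tool_rot"])
for d in range(0,44,4):
    b=np.radians(d); c,s=np.cos(b),np.sin(b)
    q=np.array([c*p0[0]-s*p0[1],s*p0[0]+c*p0[1]])-p0
    t=R0.inv().apply([q[0],q[1],0])*1000
    print(d,-b.round(3),t.round(1))
E
```

```text
[ 0.50366681 -0.15758751  0.16411683] [-2.08076603 -0.31690544  7.74358292]
[-0.0169522   0.00481713] 0.0176233294471935
0 -0.0 [0. 0. 0.]
4 -0.07 [-0.   0.  -1.2]
8 -0.14 [ 0.1  0.  -2.5]
12 -0.209 [ 0.2  0.  -3.7]
16 -0.279 [ 0.5  0.  -4.9]
20 -0.349 [ 0.8  0.  -6.1]
24 -0.419 [ 1.2  0.  -7.2]
28 -0.489 [ 1.7  0.  -8.4]
32 -0.559 [ 2.3  0.  -9.4]
36 -0.628 [  2.9   0.  -10.5]
40 -0.698 [  3.6   0.  -11.5]
```

Call:
send_rows --series "0 -0.07 0 0 0 -1.2 0;0 -0.14 0 0.1 0 -2.5 0;0 -0.209 0 0.2 0 -3.7 0;0 -0.279 0 0.5 0 -4.9 0;0 -0.349 0 0.8 0 -6.1 0;0 -0.419 0 1.2 0 -7.2 0;0 -0.489 0 1.7 0 -8.4 0;0 -0.559 0 2.3 0 -9.4 0;0 -0.628 0 2.9 0 -10.5 0;0 -0.698 0 3.6 0 -11.5 0;0 -0.698 0 3.6 0 -11.5 0;0 -0.698 0 3.6 0 -11.5 0"

```text
clock: 4.17
position: [0.5046, -0.1697, 0.1641]
tool_rot: [-1.571, -0.0, 0.464]
force: [-1.1, -0.5, 8.1]
grip_width: 0.0
```

Call:
send_rows --series "0 0 0 0 -3 0 0;0 0 0 0 -20 0 0;0 0 0 0 -40 0 0;0 0 0 0 -50 0 0;0 0 0 0 -50 0 0"

```text
clock: 4.58
position: [0.5052, -0.1698, 0.2157]
tool_rot: [-1.573, -0.002, 0.464]
force: [0.8, -0.7, -0.2]
grip_width: 0.0002
```

```bash
python3 - <<'E'
from h import *
from workcell import monitor,cams
st=monitor.observe();print(st["qpos"].round(3),st["position"],st["force"])
cv2.imwrite(f"pics/wrist2.png",cams.grab_frame("wrist")[:,:,::-1])
c=cams.get_calibration("wrist")
print(proj(c,[mp(-.075,-.14,.155)]))
st=monitor.observe()
t=mp(-.130,.085,.215)
print(t,rowto(st,t,M[2]+np.pi/2))
E
```

```text
[ 0.685  0.468 -0.634  1.849  0.341  0.931  0.36 ] [ 0.50518237 -0.16983208  0.21570222] [ 0.76747109 -0.70370402 -0.1838408 ]
[[350.38877305 221.93963213]]
[0.44007741 0.05476592 0.215     ] [ 1.600000e-03 -1.222500e+00 -0.000000e+00  4.267720e+01 -8.234000e-01
  2.297443e+02]
```

View pics/wrist2.png

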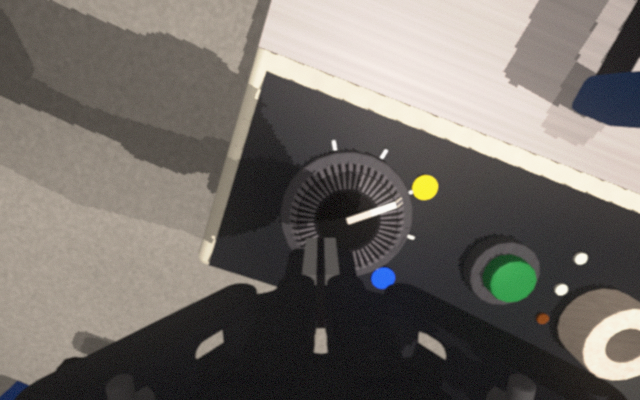

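```bash
python3 - <<'E'
from h import *
from workcell import monitor,cams
c=cams.get_calibration("wrist")
for d in (30,35,40,45):
    a=np.radians(d); f=lambda r,z:mp(-.075+r*np.cos(a),-.14+r*np.sin(a),z)
    print(d,proj(c,[f(0,.155),f(.026,.155),f(.053,.142)]).round(1).tolist())
a=cv2.imread("pics/wrist2.png")[140:260,270:450]
cv2.imwrite("pics/w2z.png",cv2.resize(a,None,fx=4,fy=4,interpolation=cv2.INTER_CUBIC))
E
```

```text
30 [[350.4, 221.9], [392.8, 215.0], [430.4, 201.5]]
35 [[350.4, 221.9], [392.2, 211.5], [429.5, 194.7]]
40 [[350.4, 221.9], [391.3, 208.1], [427.9, 188.0]]
45 [[350.4, 221.9], [390.0, 204.7], [425.7, 181.4]]
```

View pics/w2z.png

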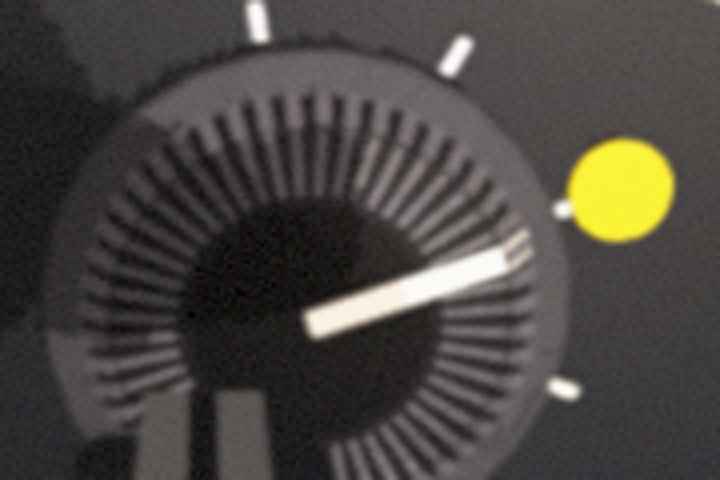

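Call:
send_rows --series "0 -1.222 0 42 0 230 0.5;0 -1.222 0 42 0 230 0.5;0 -1.222 0 42 0 230 0.5;0 -1.222 0 42 0 230 0.5;0 -1.222 0 42 0 230 0.5;0 -1.222 0 42 0 230 0.5;0 -1.222 0 42 0 230 0.5;0 -1.222 0 42 0 230 0.5;0 -1.222 0 42 0 230 0.5;0 -1.222 0 42 0 230 0.5;0 -1.222 0 42 0 230 0.5;0 -1.222 0 42 0 230 0.5;0 -1.222 0 42 0 230 0.5"

```text
clock: 5.72
position: [0.4388, 0.0548, 0.2135]
tool_rot: [-1.57, -0.0, 1.682]
force: [0.2, -0.3, 0.1]
grip_width: 0.0428
```

```bash
python3 - <<'E'
from h import *
from workcell import monitor,cams
st=monitor.observe();print(st["qpos"].round(3),st["position"],st["force"],st["grip_width"])
cv2.imwrite(f"pics/wrist3.png",cams.grab_frame("wrist")[:,:,::-1])
c=cams.get_calibration("wrist")
print(proj(c,[mp(-.104,.035,.187),mp(-.104,.135,.187)]))
st=monitor.observe();print(st["position"])
print(rowto(st,mp(-.130,.085,.17),M[2]+np.pi/2))
E
```

```text
[ 0.548  0.426 -1.015  2.054  0.461  0.907  0.96 ] [0.43883517 0.05477184 0.21350029] [ 0.20078883 -0.27140852  0.11885825] 0.042779935132635435
[[227.25674109 291.25806954]
 [413.21253773 290.86710099]]
[0.43888536 0.05480841 0.21361871]
[-4.00000e-04 -3.30000e-03  1.00000e-04 -1.79000e-01  4.36182e+01
 -1.19670e+00]
```

View pics/wrist3.png

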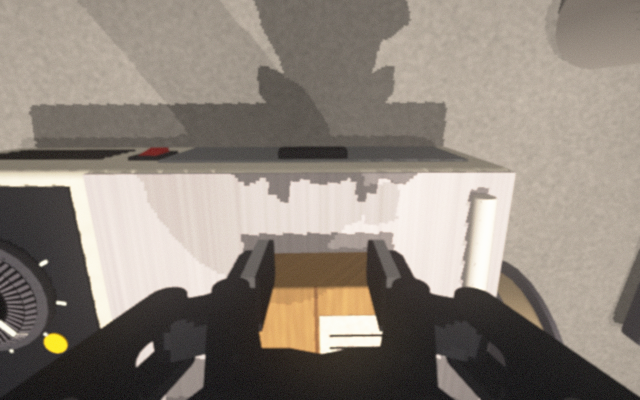

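Call:
send_rows --series "0 0 0 0 20 -1 0.5;0 0 0 0 40 -1 0.5;0 0 0 0 48 -1 0.5;0 0 0 0 53 -1 0.5;0 0 0 0 53 -1 0.5;0 0 0 0 53 -1 0.5"

```text
clock: 6.27
position: [0.4402, 0.0552, 0.1614]
tool_rot: [-1.571, -0.0, 1.686]
force: [0.0, -0.3, -0.1]
grip_width: 0.0427
```

```bash
python3 - <<'E'
from h import *
from workcell import monitor,cams
st=monitor.observe();print(st["position"],st["force"],st["grip_width"])
cv2.imwrite(f"pics/wrist4.png",cams.grab_frame("wrist")[:,:,::-1])
im=cams.grab_frame("scene")[:,:,::-1]
cv2.imwrite("pics/scene4.png",cv2.resize(im[150:310,200:400],None,fx=4,fy=3.75,interpolation=cv2.INTER_CUBIC))
E
```

```text
[0.4402117  0.05523133 0.16139988] [ 0.0224028  -0.32259799 -0.11797411] 0.04271263240644434
```

View pics/wrist4.png

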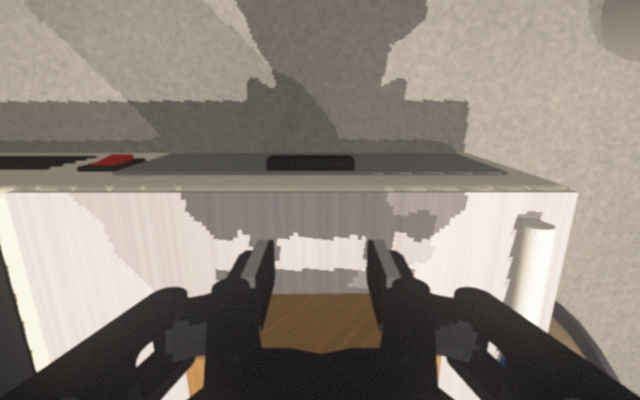

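View pics/scene4.png

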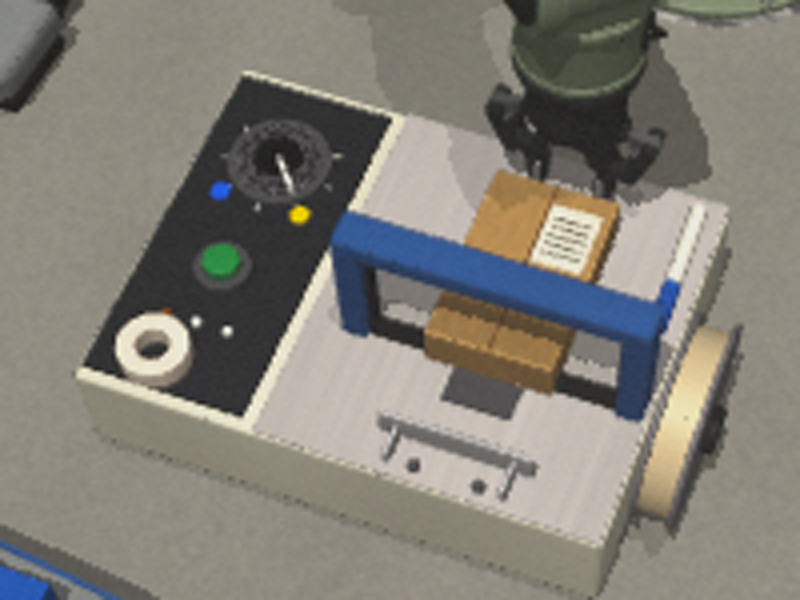

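Call:
send_rows --series "0 0 0 0 0 -6 0.5;0 0 0 0 0 -10 0.5;0 0 0 0 0 -13 0.5;0 0 0 0 0 -16 0.5;0 0 0 0 0 -20 0.5;0 0 0 0 0 -24 0.5;0 0 0 0 0 -28 0.5;0 0 0 0 0 -32 0.5;0 0 0 0 0 -36 0.5;0 0 0 0 0 -40 0.5;0 0 0 0 0 -44 0.5;0 0 0 0 0 -48 0.5;0 0 0 0 0 -52 0.5;0 0 0 0 0 -56 0.5;0 0 0 0 0 -60 0.5;0 0 0 0 0 -64 0.5;0 0 0 0 0 -67 0.5;0 0 0 0 0 -69 0.5;0 0 0 0 0 -71 0.5;0 0 0 0 0 -71 0.5"

```text
clock: 8.03
position: [0.5109, 0.0632, 0.1609]
tool_rot: [-1.571, -0.0, 1.686]
force: [-0.3, 0.1, 0.1]
grip_width: 0.0426
```

```bash
python3 - <<'E'
from h import *
from workcell import monitor,cams
st=monitor.observe();print(st["position"],st["force"],st["moment"],st["grip_width"])
im=cams.grab_frame("scene")[:,:,::-1]
cv2.imwrite("pics/scene5.png",cv2.resize(im[150:310,200:400],None,fx=4,fy=3.75,interpolation=cv2.INTER_CUBIC))
E
```

```text
[0.51094813 0.06322569 0.16090652] [-0.34912755  0.08484393  0.11569035] [-0.02973986  0.01775437  0.00507675] 0.04260109766330335
```

View pics/scene5.png

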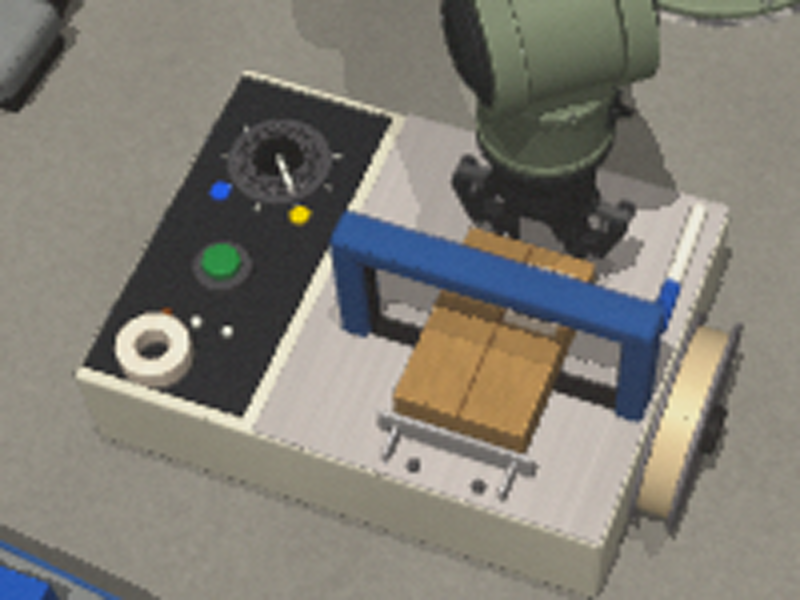

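Call:
send_rows --series "0 0 0 0 0 -2 0.5;0 0 0 0 0 -4 0.5;0 0 0 0 0 -6 0.5;0 0 0 0 0 -7 0.5;0 0 0 0 0 -7 0.5"

```text
clock: 8.5
position: [0.5178, 0.064, 0.1609]
tool_rot: [-1.571, -0.0, 1.686]
force: [-0.1, 0.6, 0.3]
grip_width: 0.0428
```

Call:
send_rows --series "0 0 0 0 0 -1 0.5;0 0 0 0 0 -2 0.5;0 0 0 0 0 -2.5 0.5;0 0 0 0 0 -2.5 0.5"

```text
clock: 8.83
position: [0.518, 0.064, 0.1607]
tool_rot: [-1.567, 0.001, 1.686]
force: [-18.1, -2.5, 12.6]
grip_width: 0.0431
```

Call:
send_rows --series "0 0 0 0 0 3 0.5;0 0 0 0 0 10 0.5;0 0 0 0 0 25 0.5;0 0 0 -1 0 40 0.5;0 0 0 0 -20 45 0.3;0 0 0 0 -60 45 0;0 0 0 0 -70 45 0;0 0 0 0 -70 45 0"

```text
clock: 9.5
position: [0.4764, 0.0593, 0.2336]
tool_rot: [-1.576, 0.001, 1.686]
force: [-0.1, 0.6, -0.3]
grip_width: 0.0001
```

```bash
python3 - <<'E'
from h import *
from workcell import monitor,cams
C={}
st=monitor.observe();print(st["qpos"].round(3),st["position"],st["force"],st["grip_width"])
im=cams.grab_frame("scene")[:,:,::-1]
cv2.imwrite("pics/scene6.png",cv2.resize(im[150:310,200:400],None,fx=4,fy=3.75,interpolation=cv2.INTER_CUBIC))
im=cams.grab_frame("wrist")[:,:,::-1]
cv2.imwrite("pics/wrist6.png",im)
c=cams.get_calibration("scene")
f=lambda uv:[(uv[:,0]-200+.5)*4-.5,(uv[:,1]-150+.5)*3.75-.5]
for x in (.030,.035,.040):
    P=[mp(x+.08,.035,.187),mp(x+.08,.135,.187),mp(x-.08,.035,.187),mp(x-.08,.135,.187)]
    print(x,np.round(f(proj(c,P)),1).T.tolist())
    print("   wrist",proj(cams.get_calibration("wrist"),P[2:]).round(1).tolist())
print("stop",np.round(f(proj(c,[mp(.12,.025,.174),mp(.12,.145,.174)])),1).T.tolist())
st=monitor.observe()
print(rowto(st,mp(.035,-.14,.215),M[2]))
E
```

```text
[ 0.522  0.455 -1.004  1.949  0.465  0.984  0.984] [0.47643151 0.05934882 0.2336129 ] [-0.11641248  0.58097427 -0.3202291 ] 0.00010632441309451154
0.03 [[395.3, 394.7], [526.6, 436.7], [474.0, 224.8], [599.7, 262.6]]
   wrist [[237.6, 300.8], [403.7, 300.9]]
0.035 [[392.8, 400.3], [524.2, 442.5], [471.6, 229.8], [597.5, 267.7]]
   wrist [[238.2, 308.0], [403.1, 308.1]]
0.04 [[390.2, 405.9], [521.7, 448.2], [469.3, 234.9], [595.3, 272.9]]
   wrist [[238.7, 315.2], [402.5, 315.3]]
stop [[378.1, 408.9], [534.8, 459.3]]
[ 1.400000e-03  1.570000e+00  4.000000e-04 -2.247558e+02  1.626500e+01
 -1.296510e+02]
```

View pics/scene6.png

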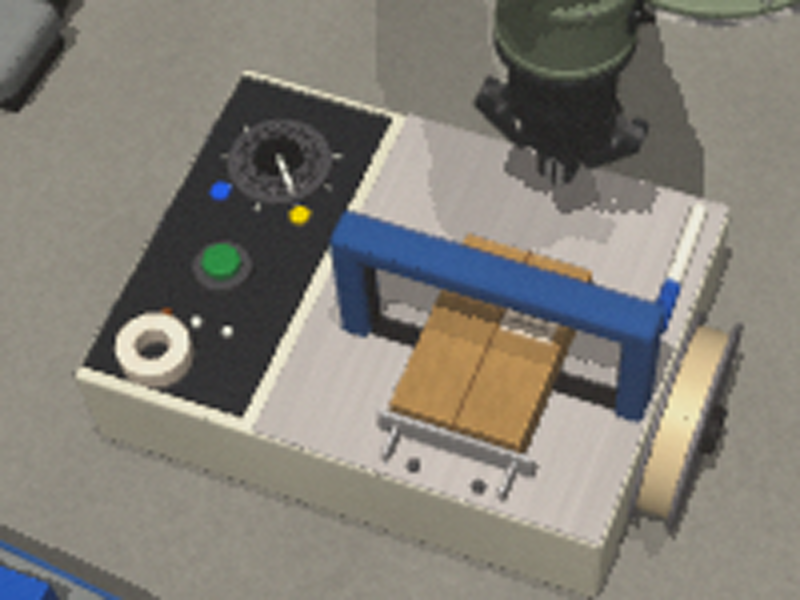

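View pics/wrist6.png

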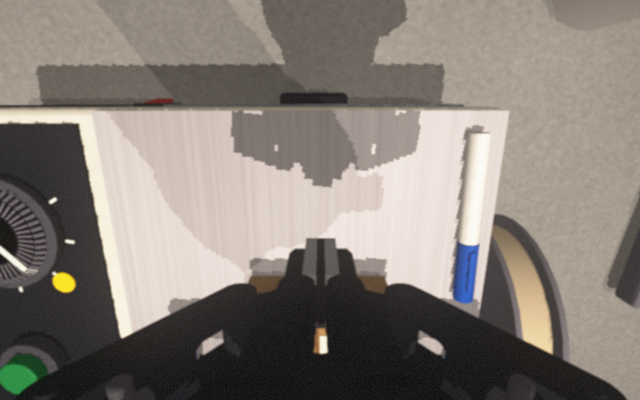

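```bash
python3 - <<'E'
from h import *
from workcell import monitor
st=monitor.observe()
print(rowto(st,mp(.035,-.14,.215),M[2]+np.pi/2))
E
```

```text
[ 1.100000e-03 -8.000000e-04 -6.000000e-04 -2.247558e+02  1.626500e+01
 -1.296510e+02]
```

Call:
send_rows --series "0 0 0 -40 0 0 0;0 0 0 -80 0 0 0;0 0 0 -120 0 0 0;0 0 0 -160 0 0 0;0 0 0 -200 0 0 0;0 0 0 -225 0 0 0;0 0 0 -225 0 0 0;0 0 0 -225 0 -30 0;0 0 0 -225 0 -70 0;0 0 0 -225 0 -100 0;0 0 0 -225 0 -120 0;0 0 0 -225 0 -130 0;0 0 0 -225 10 -130 0;0 0 0 -225 16 -130 0;0 0 0 -225 16 -130 0"

```text
clock: 10.85
position: [0.6286, -0.1495, 0.2123]
tool_rot: [-1.567, -0.001, 1.686]
force: [-0.6, 0.0, -1.0]
grip_width: 0.0001
```

```bash
python3 - <<'E'
from h import *
from workcell import monitor,cams
st=monitor.observe();print(st["qpos"].round(3),st["position"],st["force"],st["grip_width"])
im=cams.grab_frame("wrist")[:,:,::-1]
cv2.imwrite("pics/wrist7.png",im)
c=cams.get_calibration("wrist");print(proj(c,[mp(.035,-.14,.164),mp(-.075,-.14,.155)]))
for d in (35,40,45):
    a=np.radians(d); f=lambda r,z:mp(-.075+r*np.cos(a),-.14+r*np.sin(a),z)
    print(d,proj(c,[f(0,.155),f(.026,.155),f(.053,.142)]).round(1).tolist())
im=cams.grab_frame("scene")[:,:,::-1]
cv2.imwrite("pics/scene7.png",cv2.resize(im[200:290,270:390],None,fx=6,fy=6,interpolation=cv2.INTER_CUBIC))
st=monitor.observe()
print(st["position"],rowto(st,mp(.035,-.14,.18),M[2]+np.pi/2))
E
```

```text
[ 0.673  0.725 -0.87   1.536  0.585  1.161  1.374] [ 0.62864465 -0.14950938  0.21231517] [-0.56227997  0.04213717 -1.02616909] 0.00013341709631721962
[[320.19244498 230.06068654]
 [320.46959673  25.49912633]]
35 [[320.5, 25.5], [348.2, 69.3], [371.6, 111.4]]
40 [[320.5, 25.5], [351.6, 66.5], [378.0, 106.5]]
45 [[320.5, 25.5], [354.8, 63.5], [384.1, 101.0]]
[ 0.62936453 -0.14981425  0.21429509] [-1.20000e-03 -5.00000e-04 -0.00000e+00  1.51000e-02  3.42944e+01
 -5.69400e-01]
```

View pics/wrist7.png

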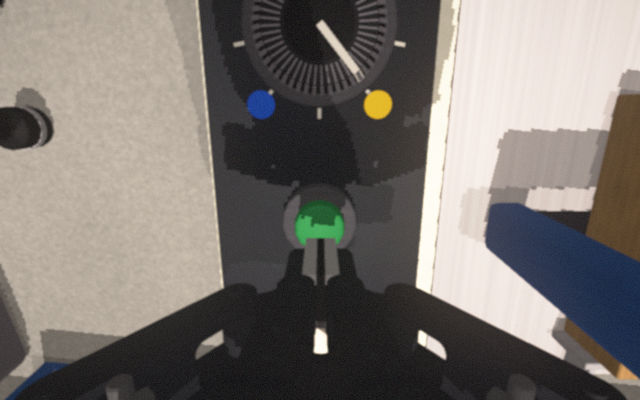

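View pics/scene7.png

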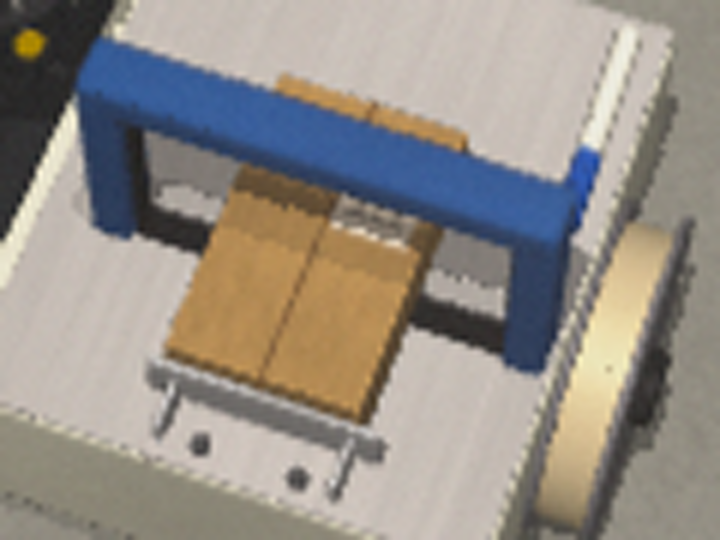

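Call:
send_rows --series "0 0 0 0 20 0 0;0 0 0 0 34 0 0;0 0 0 0 37 0 0;0 0 0 0 38 0 0;0 0 0 0 40 0 0;0 0 0 0 42 0 0;0 0 0 0 44 0 0;0 0 0 0 45 0 0;0 0 0 0 46 0 0;0 0 0 0 46 0 0;0 0 0 0 46 0 0"

```text
clock: 11.87
position: [0.6305, -0.1495, 0.1692]
tool_rot: [-1.571, 0.0, 1.686]
force: [-0.3, -0.1, 4.4]
grip_width: 0.0003
```

Call:
send_rows --series "0 0 0 0 1 0 0;0 0 0 0 1.6 0 0;0 0 0 0 1.6 0 0;0 0 0 0 1.6 0 0"

```text
clock: 12.2
position: [0.6306, -0.1495, 0.1688]
tool_rot: [-1.572, 0.001, 1.686]
force: [-6.1, 0.2, 21.2]
grip_width: -0.0002
```

Call:
send_rows --series "0 0 0 0 -3 0 0;0 0 0 0 -15 0 0;0 0 0 0 -40 0 0;0 0 0 0 -70 0 0;0 0 0 0 -100 0 0;0 0 0 0 -120 30 0;0 0 0 0 -130 70 0;0 0 0 0 -130 110 0;0 0 0 0 -130 150 0;0 0 0 0 -130 180 0;0 0 0 0 -130 180 0;0 0 0 0 -130 180 0"

```text
clock: 13.2
position: [0.4505, -0.1711, 0.2981]
tool_rot: [-1.571, 0.002, 1.684]
force: [0.7, -0.1, 0.3]
grip_width: 0.0
```

```bash
python3 - <<'E'
from h import *
from workcell import monitor,cams
st=monitor.observe();print(st["clock"],st["position"],st["force"],abs(st["qd"]).max())
im=cams.grab_frame("scene")[:,:,::-1]
cv2.imwrite("pics/scene8.png",cv2.resize(im[150:310,200:400],None,fx=4,fy=3.75,interpolation=cv2.INTER_CUBIC))
cv2.imwrite("pics/scene8f.png",im)
cv2.imwrite("pics/wrist8.png",cams.grab_frame("wrist")[:,:,::-1])
c=cams.get_calibration("scene")
f=lambda uv:[(uv[:,0]-200+.5)*4-.5,(uv[:,1]-150+.5)*3.75-.5]
print(np.round(f(proj(c,[mp(.035,-.14,.164),mp(.12,.035,.187),mp(.12,.135,.187)])),1).T)
a=cv2.imread("pics/scene0.png").astype(int); d=(abs(a-im).max(2)>60); 
print(np.argwhere(d).shape)
cv2.imwrite("pics/diff.png",(d*255).astype(np.uint8))
E
```

```text
13.2 [ 0.45052921 -0.17105707  0.29814194] [ 0.68729822 -0.11701927  0.333414  ] 0.0481137704096745
[[219.6 259.4]
 [390.2 405.9]
 [521.7 448.2]]
(5985, 2)
```

View pics/scene8.png

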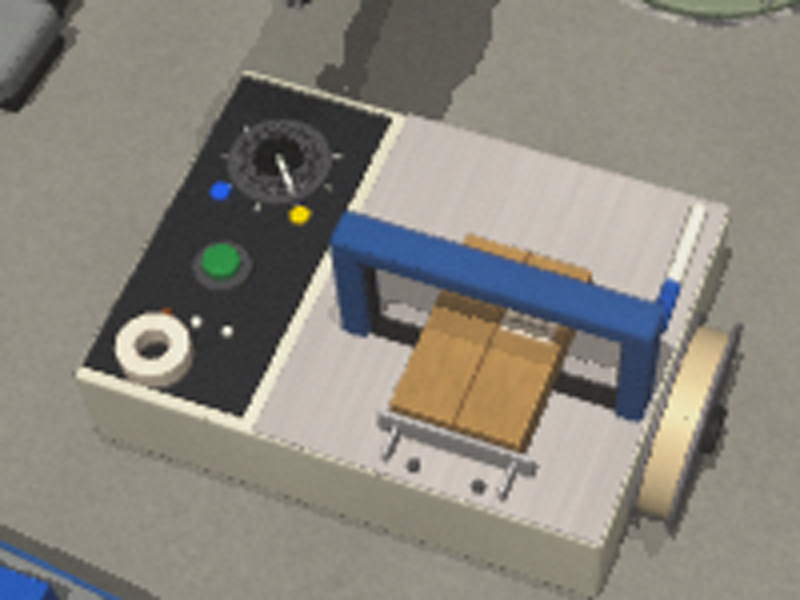

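View pics/wrist8.png

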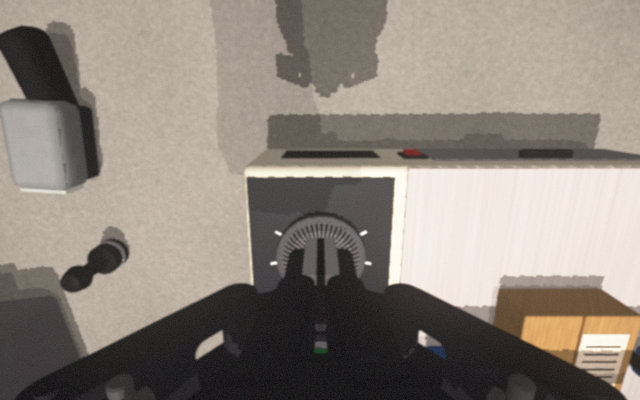

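View pics/diff.png

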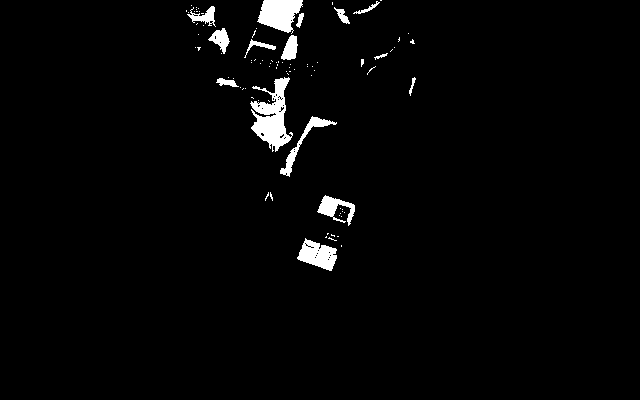

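```bash
python3 - <<'E'
from workcell import bot
print(bot.job_done())
E
```

```text
the job is handed in; nothing more can be done
None
```

I did all three steps in order and handed the job in at about 13.3 s of the 51 s. The hand-in gives no verdict.

- **Dial:** I rubbed it one click anticlockwise with the shut fingertips, at about 8 N. The camera then showed the pointer within about 1° of the 40° click at the yellow dot.
- **Carton:** I pushed it with both fingers against its front face until the force rose to 18 N at the back stop. In the scene picture its rear top corners match the home position (x ≈ 0.040 m) to about a pixel, and it sits square to the stop.
- **Start button:** I pressed it only after both of those were done. The first press read 4.4 N, just short of fully down, so I went on until it met its hard stop at 21 N. I then let it go.

In the last scene picture the carton was against the stop, the pointer at the yellow dot and the button looked up. Compared with the first picture, only the carton, the pointer and the arm with its shadow had changed. The arm was clear of everything and read under 1 N. No check failed. I had no direct readings of the dial angle or button travel, so those rest on the pictures and forces.

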